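# Hook the blue saw-blade case shut

## Robot

A 6-joint arm with a two-finger parallel gripper is mounted at the origin on the work surface. World frame = base frame: x ahead of the robot, y to its left, z up, the work surface at z = 0. Lengths are in mm, angles in rad, forces in N, time in s.
With the tool pointing down it reaches from about 350 to 975 mm from the base axis. Payload 17.4 kg.
Tool frame: the origin (TCP) lies at the very end of the fingers, on their centre line; the grasp point (between the pads) lies 19 mm behind it (tcp_to_grasp is the z of the grasp point in the tool frame, in mm); z points along the fingers, y is the line along which they close (so a half turn about z gives the same grasp; the last joint's range is limited). The gripper opens to 85 mm and grips with 20 to 120 N. Pads are 22 mm wide; open, the fingers measure 114 mm over their backs; the gripper's body (76 mm by 85 mm) begins 54 mm behind the grasp point. The pads swing forward as they close: fully open they stand 13 mm farther back than shut.
Start: joints at [1.303, 0.116, 1.442, -0, 1.584, -0.038], TCP at [153.761, 657.259, 231.303] pointing down, gripper open.
Joint ranges: [-2.83, 2.83], [-0.83, 2.19], [0.07, 2.5], [-1.14, 4.28], [0.01, 3], [-2.97, 2.97]. Speed limits (rad/s): [1.89, 1.89, 2.22, 3.14, 3.14, 3.14].

## Interface

Orientations are given as a rotation vector (axis times angle).
In Python, from workcell import * gives the robot as it stands.
- The arm moves only by the shell command python3 -m jog 'ROWS' [OPENING] [FORCE]. ROWS is JSON, a list that holds one entry, the list of rows, each a list of 4 numbers: the shift along the tool's x, y, z normalised to -1 to 1, where 1 is 0.1 m, then the turn about the tool's z normalised to -1 to 1, where 1 is 0.5 rad. A call has 1 to 8 rows; each row shifts and turns the commanded pose from where the row before left it, along the tool's axes as they then stand; what a row does not reach is not made up. A row lasts 1/12 s, in which the tool goes at most 41.7 mm and 7.16 degrees, less where a joint would pass 70% of its speed; a pose out of reach is approached as far as the arm can. A call with a number of a shift or a turn outside -1 to 1 is refused whole. A call with a gripper value outside its range is refused whole. OPENING is the opening, from -1 (shut) to 1 (fully open), set as the call begins (- or left out, the last holds). The fingers move at their own pace and stop on an object; FORCE is the grip in N (left out, the last holds). Time passes only in rows, so rows that do not move let the fingers close. It gives the time, the measured TCP pose, the force, the opening and the grip force at its end, in the units of the state.
- state(): the state, without advancing time (a new reading comes with each control period).
- snapshot(name): name is "scene" or "top"; returns (picture, depth): 384x512x3 uint8, red, green, blue; 384x512 float32, mm along the optical axis (not along the pixel's ray), 0 where there is no reading.
- calibration(name): a dict with "camera_matrix" (3x3 intrinsics, pixels), "D" ([k1, k2, p1, p2, k3] as OpenCV has them; the pictures are not rectified), "position" and "orientation" of the camera in the world. Camera axes: x right, y up, looking along -z (the intrinsics and any distortion apply to the point x, -y, -z); pixel columns grow to the right and rows downward; lengths in mm; the calibration is good to about 2 mm. A picture is of the moment at which its call begins. calibration takes no time and is no camera call.
- sign_off(): hands the job in; it is judged then, once.
Trained networks look in the newest picture that a camera, given by its name, has taken for a name from the list of things; names that differ only in an ending like _2 or _b are one class to them, and where a whole thing is asked for, a point or a joint stands for the part that bears it (a point fixed in the world has none). Each returns a list of dicts, best first, with "conf" (0 to 1); they miss things now and then, are a little off and sometimes report something else, mostly with a low value. They report only what shows in the picture. A call takes as long as a camera call.
- boxes_of(camera, name): "xy" ([column, row] in pixels, amid what is visible of it).
- landmark_of(camera, name): "xy" ([column, row] in pixels: a listed point, or the origin of a listed thing).
The state is a dict: "clock": time; "joint_positions": joint angles; "joint_vel": joint speeds; "joint_efforts": joint torques, N m; "eef_pos": TCP position; "tcp_rot": TCP orientation; "contact_force": force on the tool from outside, world axes, zero at the start; "wrist_torque": the same for the moment, N m; "width": finger opening in mm; "grip_force": force on a finger pad.
Only numpy, scipy, OpenCV 4.12 (cv2) and the standard library are available. Lean on these libraries where they do the work, as an engineer would, in place of code of your own. Each camera call takes 0.05 s, during which the arm holds its last target. There are 200 camera calls.

## Task

The blue saw-blade case on the panel saw's outfeed table is packed: swing the steel hook on its lid shut by its red knob until it sits fully home in its catch, and let go. The yellow case is still in use, so leave its hook open as it is.

Things in the scene. Friction and masses are not known exactly. Their poses are not given: they have to be found in the camera images.
- blue_hook (a joint): Angle (rad) of the blue case's hook about its upright pivot: 0 = fully home (hard stop in the catch), growing as it opens, anticlockwise from above, to 2.0. It swings level, a steel bar 12 mm wide, 8 mm thick, reaching 122 mm from the pivot, its middle 14 mm above the lid. The hinge is stiff: the hook stays where it is left, about 1 N at the knob moves it.
- blue_pivot (a point): Fixed point on the hook's hinge axis, 89 mm above the table. z up, y from pivot to catch, x to the case's back. The blue case (220 x 200 x 75 mm, two-leaf lid) cannot shift. Catch: brass C bracket on the lid, its middle 100 mm along y, 16 mm wide (y), mouth to -x, its top 28 mm above the lid.
- blue_knob (a point): Centre of the top of the red knob on the blue case's hook: an upright cylinder 22 mm in diameter, 42 mm high from the hook bar up to this point, which is 135 mm above the table and 65 mm from the pivot axis. Fixed to the hook bar, it swings and turns with it; it can be pinched from above or pushed sideways.
- yellow_knob (a point): Centre of the top of the red knob on the yellow case's hook. The yellow case is otherwise just like the blue one and may stand to its left or right. Its hook stands open and must stay as it is.

How it is judged (in metres and radians):
At the end, for the whole second after the job is handed in: The blue case's hook is in its catch (within 0.17 rad, about 10 degrees, of fully home) and at rest, and the knob of the yellow case's hook is within 20 mm of where it was at the start (value of joint blue_hook below 0.17 rad and velocity of joint blue_hook between -0.05 and 0.05 rad/s and distance of yellow_knob from where it was at the start of the episode below 0.02 m); the robot touches nothing.
It fails at once if the yellow case's hook is moved (its knob by more than 20 mm) (distance of yellow_knob from where it was at the start of the episode above 0.02 m).
It also fails if it takes over 29 s, if anything falls off the work surface, if the arm or the gripper's body presses on something with over 40 N, if the wrist force passes 120 N, or if a joint passes its speed limit or range.

## Working session

There is one attempt and no reset: what is moved stays moved. The work goes in short steps, Python scripts to look and compute and a shell command to move; the robot and the scene stay as the last step left them, time stands still between calls to the robot, and variables do not carry over. Pictures are saved under pics/ and viewed, at most 10 in all, crops included, and the job is handed in when it is done.

```bash
mkdir -p pics
cat > h.py <<'E'
from workcell import *
import numpy as np, cv2
from scipy.spatial.transform import Rotation as R
def ray(cam,xy):
    c=calibration(cam);K=np.array(c["camera_matrix"],float);D=np.array(c["D"],float)
    u=cv2.undistortPoints(np.array([[xy]],float),K,D)[0,0]
    o=np.array(c["orientation"],float)
    M=R.from_rotvec(o).as_matrix() if o.shape==(3,) else (o if o.shape==(3,3) else None)
    return np.array(c["position"],float),M@np.array([u[0],-u[1],-1.0])
def atz(cam,xy,z):
    p,d=ray(cam,xy);return p+d*(z-p[2])/d[2]
def atd(cam,xy,dep):
    p,d=ray(cam,xy);return p+d*dep
E
python3 - <<'E'
from h import *
print(calibration("top"))
for c in("scene","top"):
    im,d=snapshot(c);np.save(f"pics/{c}_d.npy",d)
    im=im[:,:,::-1].copy()
    for n,z in(("blue_knob",135),("yellow_knob",135),("blue_pivot",89)):
        for r in landmark_of(c,n)[:3]:
            x=r["xy"];dd=d[int(x[1]),int(x[0])]
            print(c,n,round(r["conf"],2),np.round(x),atz(c,x,z).round(),atd(c,x,dd).round())
    cv2.imwrite(f"pics/{c}0.png",im)
print(state())
E
```

```text
{'camera_matrix': array([[347.4905188 ,   0.        , 252.30432932],
       [  0.        , 347.4905188 , 191.07562662],
       [  0.        ,   0.        ,   1.        ]]), 'D': array([-0.01672421,  0.        ,  0.        ,  0.        ,  0.        ]), 'position': array([466.20344752, -23.38749632, 785.33090571]), 'orientation': array([ 0.15959486, -0.16435159, -1.56628069])}
scene blue_knob 0.67 [142. 202.] [ 523. -211.  135.] [ 522. -211.  134.]
scene yellow_knob 0.63 [325. 150.] [537. 179. 135.] [538. 179. 136.]
scene blue_pivot 0.97 [150. 239.] [ 581. -218.   89.] [ 588. -216.  101.]
top blue_knob 0.97 [348. 234.] [ 521. -205.  135.] [ 521. -205.  134.]
top yellow_knob 0.76 [144. 226.] [537. 178. 135.] [537. 178. 135.]
top blue_pivot 0.97 [348. 202.] [ 590. -221.   89.] [ 588. -218.  100.]
{'clock': 0.4, 'joint_positions': array([ 1.30316816e+00,  1.16098624e-01,  1.44168014e+00, -6.58402209e-06,
        1.58401174e+00, -3.78385866e-02]), 'joint_vel': array([-0.0011658 , -0.00072609, -0.00069204, -0.00122888,  0.00110773,
        0.00075069]), 'joint_efforts': array([-3.19889468e-04, -7.30884147e+01, -6.31954408e+01, -1.55432053e-04,
        1.43565696e-03, -2.52335462e-05]), 'eef_pos': array([153.77774423, 657.23162836, 231.18682354]), 'tcp_rot': array([-3.60156436e-01, -3.12085620e+00,  3.08735280e-04]), 'contact_force': array([-0.22272496,  0.62377772, -0.50046499]), 'wrist_torque': array([-0.04410592, -0.04468409, -0.00460545]), 'grip_force': 0.0, 'width': 85.22233522383046}
```

View pics/top0.png

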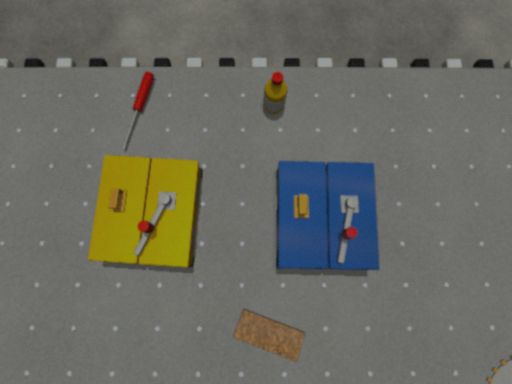

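View pics/scene0.png

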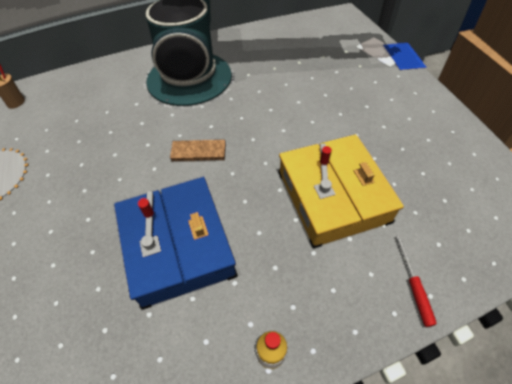

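The top view shows the blue case on the right: pivot at (348,202), knob at (348,234), brass catch at (302,206). The hook is open toward the viewer. The yellow case is on the left with its knob at (144,226), and the scene view agrees. The measured heights also fit (knob 134–135). Next I'll measure the catch, the hook angle and the tool axes.

Run:
```python
from h import *
im=cv2.imread("pics/top0.png");d=np.load("pics/top_d.npy")
hsv=cv2.cvtColor(im,cv2.COLOR_BGR2HSV)
m=(hsv[...,0]>8)&(hsv[...,0]<28)&(hsv[...,1]>100);m[:,:285]=0;m[:,320:]=0;m[:185]=0;m[230:]=0
r,c=np.nonzero(m);P=np.array([atd("top",(x,y),d[y,x]) for x,y in zip(c,r)])
T=P[P[:,2]>95];print(len(P),len(T),T.mean(0).round(),T.min(0).round(),T.max(0).round())
k=np.array([521.5,-207]);p=np.array([588,-219.]);q=T.mean(0)[:2]
print("d knob",np.linalg.norm(k-p),"d catch",np.linalg.norm(q-p))
a=np.arctan2(*(q-p)[::-1]);b=np.arctan2(*(k-p)[::-1]);print("catch dir",a,"angle",b-a)
# case lid edges: blue mask orientation
mb=((hsv[...,0]>100)&(hsv[...,0]<130)&(hsv[...,1]>120)).astype(np.uint8)
r,c=np.nonzero(mb);Q=np.array([atd("top",(x,y),d[y,x]) for x,y in zip(c,r)]);Q=Q[(Q[:,2]>70)&(Q[:,2]<80)]
print("case",cv2.minAreaRect(Q[:,:2].astype(np.float32)))
s=state();M=R.from_rotvec(s["tcp_rot"]).as_matrix();print(M.round(3))
for t in ([455,-212],):
    print("shift tool m*10",(M.T@(np.array([t[0],t[1],231])-s["eef_pos"])/100).round(2))
```

```text
292 160 [ 581. -125.  103.] [ 562. -133.  100.] [ 601. -118.  106.]
d knob 67.57403347440494 d catch 93.76762487502232
catch dir 1.6402377793770127 angle 1.3228250003845705Traceback (most recent call last):
  File "<stdin>", line 12, in <module>
  File "h.py", line 13, in atd
    p,d=ray(cam,xy);return p+d*dep
        ~~~^^^^^^^^
  File "h.py", line 5, in ray
    c=calibration(cam);K=np.array(c["camera_matrix"],float);D=np.array(c["D"],float)
ValueError: time passes only in moves, steps and waits
```

```bash
python3 -m jog '[[[-0.18,-0.26,0,0],[-0.18,-0.26,0,0],[-0.18,-0.26,0,0],[-0.18,-0.26,0,0],[-0.18,-0.26,0,0],[-0.18,-0.26,0,0],[-0.18,-0.26,0,0],[-0.18,-0.26,0,0]]]' -1
python3 -m jog '[[[-0.18,-0.26,0,0],[-0.18,-0.26,0,0],[-0.18,-0.26,0,0],[-0.18,-0.26,0,0],[-0.18,-0.26,0,0],[-0.18,-0.26,0,0],[-0.18,-0.26,0,0],[-0.18,-0.26,0,0]]]'
python3 -m jog '[[[-0.18,-0.26,0,0],[-0.18,-0.26,0,0],[-0.18,-0.26,0,0],[-0.18,-0.26,0,0],[-0.18,-0.26,0,0],[-0.18,-0.26,0,0],[-0.18,-0.26,0,0],[-0.18,-0.26,0,0]]]'
```

```text
clock: 1.07
eef_pos: [246.8, 420.5, 231.3]
tcp_rot: [0.36, 3.121, 0.0]
contact_force: [-0.2, -0.7, 0.9]
width: -0.2
grip_force: 0.0
clock: 1.73
eef_pos: [339.5, 185.2, 231.6]
tcp_rot: [0.359, 3.12, 0.001]
contact_force: [0.4, -0.2, -0.3]
width: -0.1
grip_force: 0.0
clock: 2.4
eef_pos: [432.5, -50.5, 231.5]
tcp_rot: [0.361, 3.12, -0.0]
contact_force: [0.1, 0.2, 0.5]
width: 0.1
grip_force: 0.0
```

```bash
python3 -m jog '[[[-0.18,-0.26,0,0],[-0.18,-0.26,0,0],[-0.18,-0.26,0,0],[-0.18,-0.26,0,0],[-0.18,-0.26,0,0],[-0.18,-0.26,0,0],[-0.16,-0.23,0,0],[0,0,0,0]]]'
python3 -m jog '[[[0,0,0.2,0],[0,0,0.25,0],[0,0,0.25,0],[0,0,0.25,0],[0,0,0.2,0],[0,0,0.08,0],[0,0,0,0],[0,0,0,0]]]'
python3 - <<'E'
from h import *
s=state();print(s["eef_pos"],R.from_rotvec(s["tcp_rot"]).as_matrix()[:2,:2].round(3),s["joint_positions"].round(2))
im,d=snapshot("top")
for n,z in(("blue_knob",135),("blue_pivot",89)):
    for r in landmark_of("top",n)[:2]: print(n,r["conf"],atz("top",r["xy"],z).round(1))
cv2.imwrite("pics/t1.png",cv2.resize(im[130:300,250:420,::-1],None,fx=3.5,fy=3.5))
E
```

```text
clock: 3.07
eef_pos: [513.0, -254.9, 230.5]
tcp_rot: [-0.364, -3.12, 0.001]
contact_force: [1.3, -0.1, -0.4]
width: -0.4
grip_force: 0.0
clock: 3.73
eef_pos: [512.5, -251.3, 109.2]
tcp_rot: [0.36, 3.12, -0.0]
contact_force: [-0.0, 0.3, 0.2]
width: -0.1
grip_force: 0.0
[ 512.45429573 -251.25457438  109.18577537] [[-0.974  0.228]
 [ 0.228  0.974]] [-0.5  -0.05  1.81  0.    1.38 -1.84]
blue_knob 0.96 [ 528.9 -208.6  135. ]
blue_pivot 0.93 [ 585.4 -221.9   89. ]
```

View pics/t1.png

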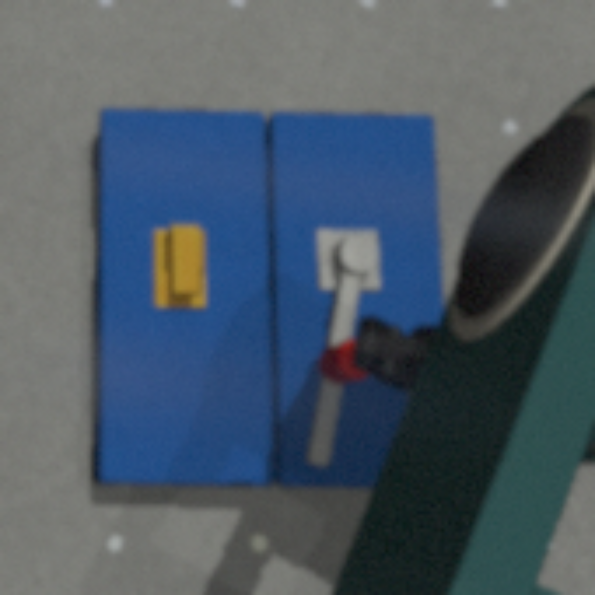

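The crop shows the closed fingertips (390,350) just right of the knob (343,360), on the side I need to push from. I'll push along the arc, turning the tool with the hook.

```bash
python3 -m jog '[[[0,0.1,0,0],[0,0.1,0,0],[0.022,0.066,0,0.2],[0.022,0.066,0,0.2],[0.022,0.066,0,0.2],[0.022,0.066,0,0.2],[0.022,0.066,0,0.2],[0,0,0,0]]]'
python3 - <<'E'
from h import *
s=state();M=R.from_rotvec(s["tcp_rot"]).as_matrix()
print((M.T@(s["eef_pos"]-[586.5,-221,109])).round(1),M[:2,:2].round(3),"turn",2.913-np.arctan2(M[1,0],M[0,0]))
im,d=snapshot("top")
for r in landmark_of("top","blue_knob")[:2]: print(r["conf"],atz("top",r["xy"],135).round(1))
cv2.imwrite("pics/t2.png",cv2.resize(im[130:300,250:420,::-1],None,fx=3.5,fy=3.5))
E
```

```text
clock: 4.55
eef_pos: [521.0, -195.9, 108.7]
tcp_rot: [1.127, 2.932, 0.0]
contact_force: [0.5, -0.3, -0.0]
width: 0.2
grip_force: 0.0
[ 65.4 -25.3   0.2] [[-0.743  0.67 ]
 [ 0.67   0.743]] turn 0.5051189835495076
0.73 [ 541.2 -181.4  135. ]
```

View pics/t2.png

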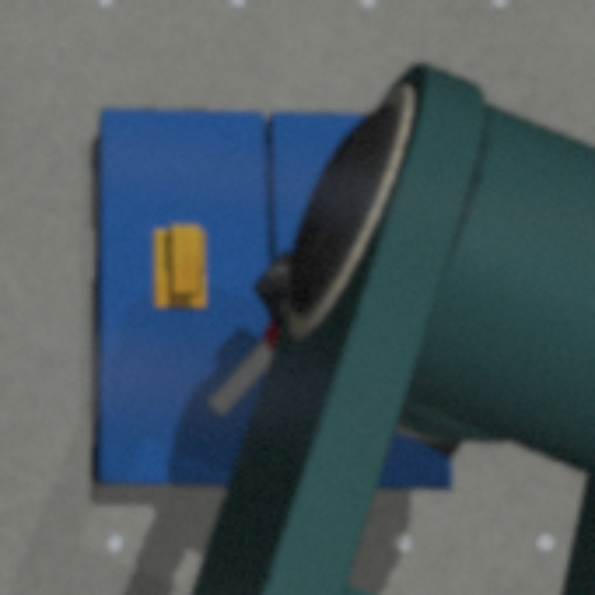

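The hook (end at (218,403)) is swinging with the tool. I'll carry on.

```bash
python3 -m jog '[[[0.022,0.066,0,0.2],[0.022,0.066,0,0.2],[0.022,0.066,0,0.2],[0.022,0.066,0,0.2],[0.022,0.066,0,0.2],[0.022,0.066,0,0.2],[0.022,0.066,0,0.2],[0,0,0,0]]]'
python3 - <<'E'
from h import *
s=state();M=R.from_rotvec(s["tcp_rot"]).as_matrix()
print((M.T@(s["eef_pos"]-[586.5,-221,109])).round(1),"yaw",np.arctan2(M[1,0],M[0,0]),s["contact_force"])
for c in("top","scene"):
  im,d=snapshot(c)
  for r in landmark_of(c,"blue_knob")[:2]: print(r["conf"],r["xy"],atz(c,r["xy"],135).round(1))
cv2.imwrite("pics/s3.png",cv2.resize(im[130:300,80:280,::-1],None,fx=3.5,fy=3.5))
E
```

```text
clock: 5.32
eef_pos: [552.1, -160.9, 108.4]
tcp_rot: [-2.061, -2.371, -0.0]
contact_force: [0.5, -0.2, -0.3]
width: 0.3
grip_force: 0.0
[ 64.3 -25.7   0.6] yaw 1.7104455992497423 [ 0.48306539 -0.16952349 -0.33588239]
0.82 [172.6, 216.6] [ 577.5 -162.7  135. ]
```

View pics/s3.png

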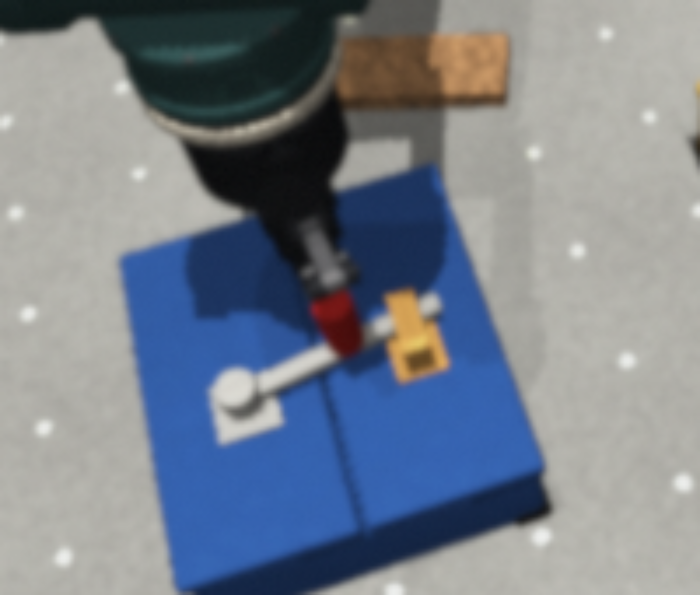

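The hook bar now enters the catch mouth (410,320) but isn't home yet. I'll use smaller steps and watch the force.

```bash
python3 -m jog '[[[0.01,0.033,0,0.1],[0.01,0.033,0,0.1],[0.01,0.033,0,0.1],[0,0,0,0]]]'
python3 -m jog '[[[0,0.02,0,0],[0,0.02,0,0],[0,0,0,0]]]'
```

```text
clock: 5.85
eef_pos: [561.2, -157.5, 108.3]
tcp_rot: [-2.231, -2.212, -0.0]
contact_force: [0.6, 0.6, -0.3]
width: -0.1
grip_force: 0.0
clock: 6.1
eef_pos: [563.7, -157.5, 108.2]
tcp_rot: [-2.226, -2.212, 0.004]
contact_force: [-15.6, 2.0, 6.3]
width: -0.3
grip_force: 8.0
```

The force rose to about 16 N and the tool stopped, so the hook is on its stop. I'll back off, lift and look.

```bash
python3 -m jog '[[[0,-0.1,0,0],[0,-0.3,0,0],[0,-0.3,0,0],[0,0,-0.3,0],[0,-0.2,-0.3,0],[0,-0.2,-0.3,0],[0,-0.2,-0.2,0],[0,0,0,0]]]'
python3 - <<'E'
from h import *
for c in("top","scene"):
  im,d=snapshot(c)
  for n,z in(("blue_knob",135),("blue_pivot",89),("yellow_knob",135)):
    for r in landmark_of(c,n)[:1]: print(c,n,r["conf"],r["xy"],atz(c,r["xy"],z).round(1))
  if c=="top": a=im[150:270,270:390]
b=im[165:285,100:250]
cv2.imwrite("pics/f.png",cv2.resize(np.hstack([a,b])[:,:,::-1],None,fx=2.9,fy=2.9))
E
```

```text
clock: 6.77
eef_pos: [433.9, -156.8, 223.5]
tcp_rot: [2.225, 2.208, 0.004]
contact_force: [0.5, 0.7, 1.3]
width: 0.2
grip_force: 0.0
top blue_knob 0.76 [321.3, 196.8] [ 590.9 -157.1  135. ]
top blue_pivot 0.83 [348.8, 202.7] [ 587.4 -222.2   89. ]
top yellow_knob 0.72 [144.3, 223.5] [540.3 177.4 135. ]
scene blue_knob 0.63 [175.8, 220.7] [ 588.4 -159.2  135. ]
scene blue_pivot 0.9 [150.0, 243.4] [ 589.4 -220.8   89. ]
scene yellow_knob 0.96 [326.2, 149.6] [537.5 181.  135. ]
```

View pics/f.png

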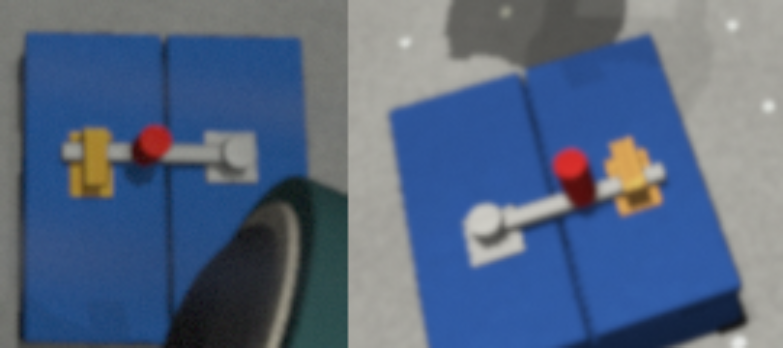

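The two crops show the bar through the brass catch (top view: bar from (235,155) to (65,150)), deep at its closed end and parallel to the lid edge. The yellow knob hasn't moved and the arm is clear of everything.

```bash
python3 -c "
from workcell import *
print(sign_off())"
```

```text
the job is handed in; nothing more can be done
None
```

The blue case's hook is fully home against its stop in the catch, the gripper has let go and is clear of everything, the yellow hook is as it was, and the job was handed in at about 7 s of the 29 s allowed; `sign_off()` returned no verdict.

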